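# Turn the eccentric cam to its low point, then push the clamp slide home on a stone tile

## Task

On the stone carver's clamping fixture, push the brass cam round by its red handle to its low point, so that the handle points at the red mark on the base. Only then push the blue plate of the steel slide fully forward, so that the slide carries the sandstone tile up against the stop. Do not touch the tile itself, leave the cam at its low point, and leave the tools and the stone offcut around the fixture alone.

Things in the scene. Friction and masses are not known exactly. Their poses are not given: they have to be found in the camera images.
- fixture: Clamping fixture, fixed to the bench: plywood base 290 x 270 x 18 mm. Origin at bench height; the base spans x -130 to 160, y -110 to 160 mm. Its x axis is 'forward' (slide travel, roughly away from the robot), y left, z up. The slide's centreline is at y = -40 mm. Only the cam handle (top at 102 mm) and the blue plate (top at 87 mm) stand higher than 50 mm.
- stop (a point): Middle of the near face of the dark steel stop, 18 x 106 mm, top 40 mm above the bench, at fixture x = 125.5, y = -40 mm. Two low side strips (top at 28 mm) guide the tile towards it.
- red_mark (a point): Middle of the red line painted on the base (10 x 48 mm), straight forward of the cam pivot: fixture x = 129, y = 60 mm, 19 mm above the bench.
- cam_pivot (a point): The cam's vertical turning axis, at fixture x = 0, y = 60 mm, at the height of the top of the brass disc (36 mm above the bench). The disc has 45 mm radius, its centre is 25 mm off the pivot towards the handle; it lies 20 to 36 mm above the bench.
- cam_handle (a point): Red upright handle post of the cam, 18 mm diameter, from 36 to 102 mm above the bench; this point is on its axis at 75 mm height, 85 mm from the cam pivot. It turns with the cam and stands on the lobe (high) side, on a dark lever 26 mm wide that ends 98 mm from the pivot.
- cam (a joint): Cam angle (rad): direction from pivot to handle, from the fixture's x axis, counter-clockwise from above. 0 = low point faces the slide, handle points forward at the red mark. Starts at 1.4 to 2.1 (handle left or left-rear): push it clockwise. No stop at 0 (stops at -0.5 and 2.3). Turning takes 0.55 N m (6 to 8 N at the handle); it stays where it is left.
- slide (a joint): Forward travel of the steel slide (m): 0 drawn back, 0.045 fully forward (hard stop); starts at 0 to 0.006. Takes 3 N, 6 to 8 N with the tile; stays where left. Its crossbar (to y = 80 mm, height 20 to 36 mm, front face 66 mm behind the pivot at travel 0) meets the brass disc: blocked after 8 to 25 mm while the cam is up, free to go home (1 mm to spare) with the cam low.
- slide_plate (a point): Upright blue push plate at the slide's rear, 56 mm wide (along fixture y), 14 mm thick, 20 to 87 mm above the bench. This point is the middle of its rear face (the side to push, facing fixture -x), 62 mm above the bench; at travel 0 it is at fixture x = -105, y = -40 mm and moves with the slide. Free space behind it.
- tile: Loose sandstone tile 80 x 80 x 30 mm, carved fret on top, about 0.42 kg, on the base between the side strips, ahead of the slide's dark jaw and short of the stop. Origin at the centre of its underside (18 mm above the bench). Against the stop its origin is at fixture x = 85.5 mm; at travel t (m) the jaw's front face is at fixture x = t.
- mallet: Bystander: wooden carver's mallet standing on its head, 76 mm diameter, 170 mm high, to the right of the fixture. Origin at the centre of its underside.
- chisel: Bystander: steel stone chisel, 195 mm long, 22 mm wide, 15 mm high, lying on the bench to the right of the fixture. Origin on its underside, 12 mm from mid-length; x along it.
- offcut: Bystander: sandstone offcut 70 x 50 x 35 mm on the bench to the left of the fixture. Origin at the centre of its underside.
There are look-alikes about, which are no part of the job. There is more than one size of the tile; the job needs the middle-sized.

How it is judged:
By the outcome, as a careful person would: the job done as asked, in the order asked, and still so for the second after the job is handed in, with the robot touching nothing.
It also fails if it takes over 58 s, if anything falls off the work surface, if the arm or the gripper's body presses on something with over 40 N, if the wrist force passes 120 N, or if a joint passes its speed limit or range.

## Robot

A 6-joint arm with a two-finger parallel gripper is mounted at the origin on the work surface. World frame = base frame: x ahead of the robot, y to its left, z up, the work surface at z = 0. Lengths are in m, angles in rad, forces in N, time in s.
With the tool pointing down it reaches from about 0.25 to 0.725 m from the base axis. Payload 4 kg.
Tool frame: the origin (TCP) lies midway between the tips of the shut fingers; the grasp point (between the pads) lies 19 mm behind it (bot.grip_point_offset is the distance from the TCP to the grasp point, in m); z points along the fingers, y is the line along which they close (so a half turn about z gives the same grasp; the last joint's range is limited). The gripper opens to 85 mm and grips with 20 to 120 N. Pads are 22 mm wide; open, the fingers measure 114 mm over their backs; the gripper's body (76 mm by 85 mm) begins 54 mm behind the grasp point. The pads swing forward as they close: fully open they stand 13 mm farther back than shut.
Start: joints at [-1.286, 0.241, 0.005, 1.335, 0, 1.571], TCP at [0.14, -0.48, 0.231] pointing down, gripper open.
Joint ranges: [-2.72, 2.72], [-1.05, 1.87], [-1.09, 1.28], [-1.99, 2.15], [-1.42, 1.44], [-3.14, 3.14]. Speed limits (rad/s): [2.79, 2.79, 3.14, 3.14, 3.14, 3.14].

## Interface

Orientations are given as a unit quaternion [x, y, z, w].
In Python, from workcell import bot gives the robot as it stands.
- The arm moves only by the tool step_arm, never from a script. Its argument "targets" is text: rows parted by semicolons, each of 7 numbers parted by spaces: the opening, from -1 (shut) to 1 (fully open), so that 0 is half open, then the shift along the world's x, y, z normalised to -1 to 1, where 1 is 0.5 m, then the turn, a rotation vector about the world's x, y, z normalised to -1 to 1, where 1 is pi/4 rad. In form: gripper x y z wx wy wz; .... A call has 1 to 10 rows; each row is the pose to reach, as a shift and turn from the pose commanded when the call began; what a row does not reach only later rows make up. A row lasts 1/12 s, in which the tool goes at most 41.7 mm and 7.16 degrees, less where a joint would pass 70% of its speed; a pose out of reach is approached as far as the arm can. A call with a number of a shift or a turn outside -1 to 1 is refused whole. A call with a gripper value outside its range is refused whole. The fingers move at their own pace and stop on an object; the grip force is fixed at half the most. Time passes only in rows, so rows that repeat a pose let the fingers close. It gives the time, the measured TCP pose, the force, the opening and the grip force at its end, in the units of the state.
- bot.get_obs(): the state, without advancing time (a new reading comes with each control period).
- bot.camera(name): name is "scene" or "top"; returns the picture (384x512x3 uint8, red, green, blue); there is no depth.
- bot.camera_info(name): a dict with "vertical_fov" (degrees; the focal length in pixels is half the picture's height over the tangent of half this angle, whatever the lens; pixels are square), "cx", "cy" (the principal point, pixels), "pose" (4x4, takes a point from camera to world coordinates). Camera axes: x right, y up, looking along -z (the intrinsics and any distortion apply to the point x, -y, -z); pixel columns grow to the right and rows downward; lengths in m; the calibration is good to about 2 mm. A picture is of the moment at which its call begins. camera_info takes no time and is no camera call.
- bot.job_done(): hands the job in; it is judged then, once.
The state is a dict: "clock": time; "joint_pos": joint angles; "joint_vel": joint speeds; "tau": joint torques, N m; "eef_pos": TCP position; "tool_rot": TCP orientation; "ft_force": force on the tool from outside, world axes, zero at the start; "ft_torque": the same for the moment, N m; "grip_width": finger opening in m; "grasp_force": force on a finger pad.
Only numpy, scipy, OpenCV 4.12 (cv2) and the standard library are available. Lean on these libraries where they do the work, as an engineer would, in place of code of your own. Each camera call takes 0.05 s, during which the arm holds its last target. There are 200 camera calls.

## Working session

There is one attempt and no reset: what is moved stays moved. The work goes in short steps, Python scripts to look and compute and a tool call to move; the robot and the scene stay as the last step left them, time stands still between calls to the robot, and variables do not carry over. Pictures are saved under pics/ and viewed, at most 10 in all, crops included, and the job is handed in when it is done.

Besides the shell and the picture viewer there is one more tool, called after "Emit:" as name(argument=value, ...), one argument or row to a line, values as JSON. step_arm: Moves the arm, as the interface text tells. Scaled input: -1 to 1 covers 0.5 m each way for a shift and pi/4 rad each way for a turn. Its arguments: {"type":"object","properties":{"targets":{"type":"string"}},"required":["targets"]}

```bash
mkdir -p pics; ls
python3 - <<'E'
from workcell import bot
import cv2,numpy as np
for n in("scene","top"):
    im=bot.camera(n); cv2.imwrite(f"pics/{n}0.png",im[:,:,::-1])
    i=bot.camera_info(n); print(n,{k:(np.round(v,4).tolist() if k=="pose" else v) for k,v in i.items()})
o=bot.get_obs(); print(o)
E
```

```text
pics
scene {'vertical_fov': 45.032852944383464, 'cx': 263.0914921714397, 'cy': 188.58978572913801, 'pose': [[-0.118, -0.8442, 0.5229, 1.3142], [0.9929, -0.0931, 0.0737, 0.04], [-0.0135, 0.5279, 0.8492, 1.1703], [0.0, 0.0, 0.0, 1.0]]}
top {'vertical_fov': 54.731065418919115, 'cx': 257.7818430869761, 'cy': 187.60535949923238, 'pose': [[-0.0095, 0.9854, -0.1699, 0.4673], [-0.9999, -0.0073, 0.0137, -0.0386], [0.0123, 0.1701, 0.9854, 1.0125], [0.0, 0.0, 0.0, 1.0]]}
{'clock': 0.1, 'joint_pos': array([-1.28597776e+00,  2.41346399e-01,  3.85691042e-03,  1.33521838e+00,
        1.72776858e-06,  1.57081724e+00]), 'joint_vel': array([ 7.27804423e-04, -1.35198395e-03,  4.16156328e-03, -9.58189726e-04,
       -1.71248720e-05, -1.11669539e-03]), 'tau': array([-5.33090733e-04, -3.73137403e+01,  2.53010845e+01,  1.08227527e-02,
       -6.04283923e-05, -6.31805605e-06]), 'eef_pos': array([ 0.14033081, -0.47930504,  0.23049684]), 'tool_rot': array([ 9.89877956e-01,  1.41918002e-01, -1.34806084e-04, -9.46218705e-04]), 'ft_force': array([ 0.56547854, -1.26559995, -0.06125613]), 'ft_torque': array([0.01784593, 0.02764225, 0.0037342 ]), 'grasp_force': 0.0, 'grip_width': 0.0855204626749625}
```

View pics/scene0.png

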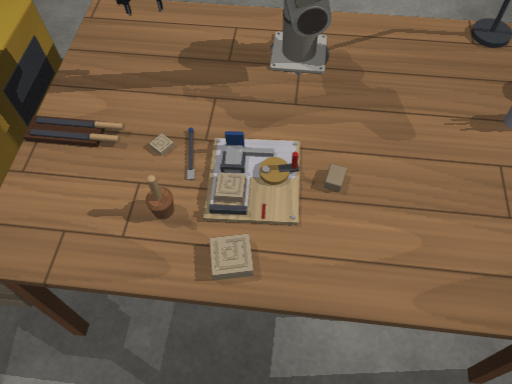

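View pics/top0.png

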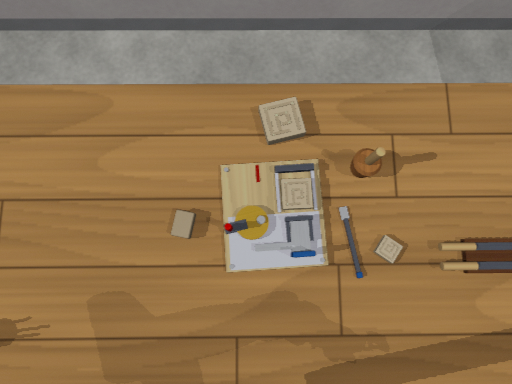

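The scene view shows the fixture with the blue plate at (234,138), the red handle at (295,157) and the red mark at (264,211). In the top view the handle is at (228,227), the mark at (257,174), the plate at (303,254), and the base corners are near (221,163), (318,160), (327,266) and (226,271).

```bash
cat > h.py <<'E'
from workcell import bot
import cv2,numpy as np
def cam(n):
    i=bot.camera_info(n); f=192/np.tan(np.radians(i["vertical_fov"]/2)); return f,i["cx"],i["cy"],np.array(i["pose"])
def plane(n,uv,z):
    f,cx,cy,P=cam(n); d=P[:3,:3]@np.array([(uv[0]-cx)/f,-(uv[1]-cy)/f,-1]); return P[:3,3]+d*(z-P[2,3])/d[2]
def proj(n,p):
    f,cx,cy,P=cam(n); q=P[:3,:3].T@(np.asarray(p)-P[:3,3]); return np.array([cx-f*q[0]/q[2],cy+f*q[1]/q[2]])
def blobs(im,lo,hi,amin=8):
    hsv=cv2.cvtColor(im,cv2.COLOR_RGB2HSV)
    m=cv2.inRange(hsv,lo,hi)
    if lo[0]==0: m|=cv2.inRange(hsv,(174,lo[1],lo[2]),(180,255,255))
    n,l,s,c=cv2.connectedComponentsWithStats(m)
    return [(c[k].round(1),s[k].tolist()) for k in range(1,n) if s[k][4]>=amin]
RED=((0,170,70),(6,255,255)); BLUE=((105,150,40),(125,255,255))
E
python3 - <<'E'
from h import *
for n in("scene","top"):
    im=cv2.imread(f"pics/{n}0.png")[:,:,::-1].copy()
    print(n)
    for nm,c in(("red",RED),("blue",BLUE)):
        for b in blobs(im,*c): print(nm,b, plane(n,b[0],.019).round(4), plane(n,b[0],.1).round(4))
C=[plane("top",u,.018) for u in((221,163),(318,160),(327,266),(226,271))]
F=[(160,160),(160,-110),(-130,-110),(-130,160)]
print(np.round(C,4))
for n,m in(("scene",[(219,138),(301,140),(298,222),(205,219)]),): print(np.round([plane(n,u,.018) for u in m],4))
im=cv2.imread("pics/top0.png")[150:285,205:340]; a=cv2.resize(im,(540,540),interpolation=cv2.INTER_CUBIC)
im=cv2.imread("pics/scene0.png")[125:230,195:305]; b=cv2.resize(im,None,fx=2.3,fy=2.3,interpolation=cv2.INTER_CUBIC)
o=np.zeros((540,540+b.shape[1],3),np.uint8);o[:,:540]=a;o[:b.shape[0],540:]=b;cv2.imwrite("pics/c1.png",o)
E
```

```text
scene
red (array([294.4, 160.1]), [292, 152, 6, 17, 69]) [0.4936 0.0226 0.019 ] [0.5514 0.0238 0.1   ]
red (array([263.2, 210.6]), [262, 204, 3, 14, 29]) [ 0.6785 -0.051   0.019 ] [ 0.7232 -0.0446  0.1   ]
blue (array([190.1, 129.8]), [189, 129, 4, 3, 8]) [ 0.4118 -0.3172  0.019 ] [ 0.4753 -0.2921  0.1   ]
blue (array([234.3, 137.9]), [226, 132, 18, 13, 183]) [ 0.4289 -0.1721  0.019 ] [ 0.4912 -0.1572  0.1   ]
top
red (array([257.2, 172.9]), [256, 165, 4, 17, 47]) [ 0.6795 -0.0512  0.019 ] [ 0.6622 -0.0502  0.1   ]
red (array([228.1, 226.7]), [224, 223, 9, 8, 47]) [0.5334 0.0278 0.019 ] [0.528  0.0223 0.1   ]
blue (array([303.1, 253.5]), [292, 251, 23, 6, 115]) [ 0.4611 -0.1704  0.019 ] [ 0.4616 -0.1597  0.1   ]
blue (array([359.1, 274.4]), [357, 272, 5, 6, 27]) [ 0.4058 -0.3158  0.019 ] [ 0.4108 -0.2932  0.1   ]
[[ 0.7082  0.048   0.018 ]
 [ 0.7149 -0.2195  0.018 ]
 [ 0.4281 -0.2326  0.018 ]
 [ 0.418   0.0328  0.018 ]]
[[ 0.4337 -0.2202  0.018 ]
 [ 0.4139  0.0367  0.018 ]
 [ 0.7034  0.0501  0.018 ]
 [ 0.723  -0.211   0.018 ]]
```

View pics/c1.png

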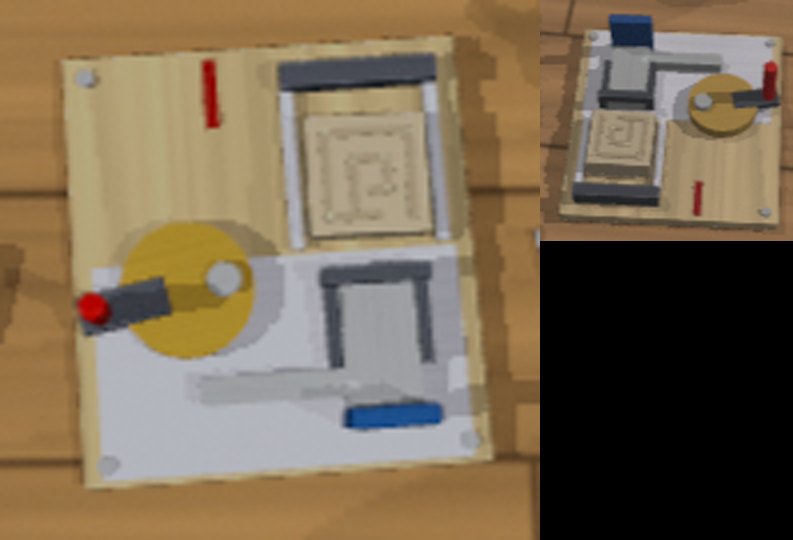

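The crop shows the fixture clearly: pivot knob at crop (224,278), handle left-rear, plate drawn back, and a clear gap between jaw and tile. Fitting the fixture pose to the corners and the red mark next.

Run:
```python
from h import *
from scipy.optimize import least_squares
T=[((220.5,165),(.16,.16),.018),((318,159.3),(.16,-.11),.018),((328.3,264.3),(-.13,-.11),.018),((226.5,271.8),(-.13,.16),.018),((257.2,172.9),(.129,.06),.019),((261,219.5),(0,.06),.042)]
W=np.array([plane("top",u,z)[:2] for u,_,z in T]);F=np.array([f for _,f,_ in T])
R=lambda a:np.array([[np.cos(a),-np.sin(a)],[np.sin(a),np.cos(a)]])
r=least_squares(lambda p:((F@R(p[2]).T+p[:2]-W)).ravel(),[.55,-.1,0],loss="soft_l1",f_scale=.003)
p=r.x;print(p.round(4));print(r.fun.reshape(-1,2).round(4).tolist())
print("yaw deg",np.degrees(p[2]))
h=plane("top",(228.1,226.7),.098)[:2]; l=(h-p[:2])@R(p[2])-[0,.06]
print("handle",h,"local from pivot",l,np.hypot(*l),np.arctan2(l[1],l[0]))
b=plane("top",(303.1,253.2),.085)[:2];print("plate local",(b-p[:2])@R(p[2]))
f2w=lambda x,y:(R(p[2])@[x,y]+p[:2]).round(4)
print("pivot",f2w(0,.06),"plate rear",f2w(-.105,-.04))
for a in np.arange(2,-.3,-.25):print(round(a,2),f2w(.085*np.cos(a),.06+.085*np.sin(a)))
print(bot.get_obs()["tool_rot"])
```

```text
[ 0.5537 -0.1195  0.0599]
[[0.0013, 0.0005], [0.0031, -0.0001], [-0.002, -0.0009], [-0.0015, 0.001], [-0.0006, -0.0006], [0.0002, 0.0002]]
yaw deg 3.4291653312221246
handle [0.52814102 0.02247792] local from pivot [-0.01703626  0.08320669] 0.08493284445773507 1.7727513752184607
plate local [-0.09381691 -0.03670379]
pivot [ 0.5501 -0.0596] plate rear [ 0.4513 -0.1657]
2.0 [0.5102 0.0155]
1.75 [0.53  0.023]
1.5 [0.5511 0.0254]
1.25 [0.5721 0.0226]
1.0 [0.5917 0.0146]
0.75 [0.6087 0.002 ]
0.5 [ 0.6221 -0.0144]
0.25 [ 0.6311 -0.0336]
0.0 [ 0.635  -0.0545]
-0.25 [ 0.6336 -0.0756]
[ 9.89877956e-01  1.41918002e-01 -1.34806084e-04 -9.46218705e-04]
```

Emit:
step_arm(
  targets="0.06 0.48 0.6 0 0 0 1; 0.06 0.48 0.6 0 0 0 1; 0.06 0.48 0.6 0 0 0 1; 0.06 0.48 0.6 0 0 0 1; 0.06 0.48 0.6 0 0 0 1; 0.06 0.48 0.6 0 0 0 1; 0.06 0.48 0.6 0 0 0 1; 0.06 0.48 0.6 0 0 0 1; 0.06 0.48 0.6 0 0 0 1; 0.06 0.48 0.6 0 0 0 1",
)

```text
clock: 0.93
eef_pos: [0.3831, -0.1756, 0.2311]
tool_rot: [0.858, 0.513, 0.001, -0.001]
ft_force: [0.4, 0.5, -0.0]
grip_width: 0.0452
grasp_force: 0.0
```

Emit:
step_arm(
  targets="0.06 0.296 0.405 -0.12 0 0 0.96; 0.06 0.296 0.405 -0.12 0 0 0.96; 0.06 0.296 0.405 -0.12 0 0 0.96; 0.06 0.296 0.405 -0.12 0 0 0.96; 0.06 0.296 0.405 -0.12 0 0 0.96; 0.06 0.296 0.405 -0.12 0 0 0.96; 0.06 0.296 0.405 -0.12 0 0 0.96; 0.06 0.296 0.405 -0.12 0 0 0.96; 0.06 0.296 0.405 -0.12 0 0 0.96",
)

```text
clock: 1.68
eef_pos: [0.5277, 0.0222, 0.1706]
tool_rot: [0.612, 0.791, -0.001, -0.001]
ft_force: [0.5, -0.0, 0.4]
grip_width: 0.0453
grasp_force: 0.0
```

Run:
```python
from h import *
o=bot.get_obs();print(o["joint_pos"].round(3),o["eef_pos"],o["tool_rot"].round(3))
ims=[bot.camera(n)[110:290,170:370] for n in("scene","top")]
cv2.imwrite("pics/c2.png",cv2.resize(np.hstack(ims),(800,360),interpolation=cv2.INTER_CUBIC)[:,:,::-1])
```

```text
[ 4.30e-02  3.31e-01 -3.20e-02  1.21e+00 -1.00e-03  1.36e+00] [0.52766122 0.02221811 0.17061557] [ 0.612  0.791 -0.001 -0.001]
```

View pics/c2.png

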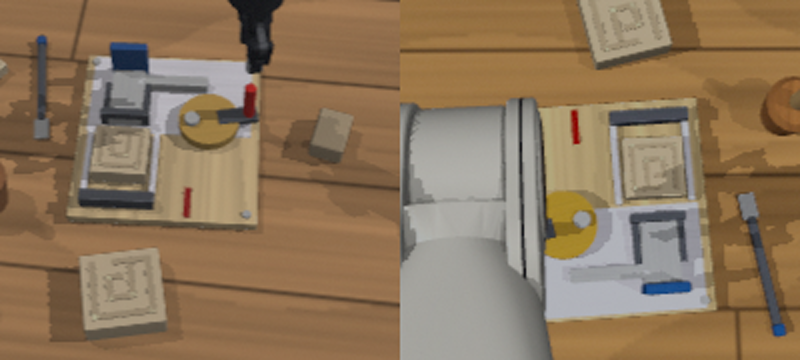

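The scene view has the gripper over the red handle (crop (250,100)), and the top view is partly hidden by the arm. Descending with the handle between the fingers.

Emit:
step_arm(
  targets="0.06 0 0 -0.06 0 0 0; 0.06 0 0 -0.12 0 0 0; 0.06 0 0 -0.18 0 0 0; 0.06 0 0 -0.232 0 0 0; 0.06 0 0 -0.232 0 0 0",
)

```text
clock: 2.2
eef_pos: [0.5236, 0.0206, 0.0512]
tool_rot: [0.613, 0.79, -0.003, -0.003]
ft_force: [-1.1, 0.9, -0.6]
grip_width: 0.0449
grasp_force: 0.0
```

Run:
```python
from h import *
# waypoints: tool centre on circle at angle a (fixture), from pivot; offsets from pose (0.528,0.0225) commanded
p=np.array([.5501,-.0596]);y=.0599;c=np.array([.528,.0225])
for a in np.append(np.arange(1.77,-.01,-.118),[0]):
    w=p+.085*np.array([np.cos(a+y),np.sin(a+y)]);print(round(a,2),((w-c)/.5).round(3),"rot",round((a-1.77)*.93/(np.pi/4),3))
o=bot.get_obs();print(o["eef_pos"],o["ft_force"])
```

```text
1.77 [0.001 0.   ] rot 0.0
1.65 [0.02  0.004] rot -0.14
1.53 [0.04  0.006] rot -0.279
1.42 [0.06  0.005] rot -0.419
1.3 [0.08  0.002] rot -0.559
1.18 [ 0.099 -0.003] rot -0.699
1.06 [ 0.118 -0.011] rot -0.838
0.94 [ 0.135 -0.021] rot -0.978
0.83 [ 0.152 -0.033] rot -1.118
0.71 [ 0.166 -0.046] rot -1.258
0.59 [ 0.18  -0.061] rot -1.397
0.47 [ 0.191 -0.078] rot -1.537
0.35 [ 0.2   -0.096] rot -1.677
0.24 [ 0.207 -0.115] rot -1.816
0.12 [ 0.212 -0.134] rot -1.956
0.0 [ 0.214 -0.154] rot -2.096
0.0 [ 0.214 -0.154] rot -2.096
[0.52360916 0.02061389 0.05118823] [-1.08895444  0.87311397 -0.58883501]
```

Emit:
step_arm(
  targets="0.06 0.02 0.004 0 0 0 -0.14; 0.06 0.04 0.006 0 0 0 -0.28; 0.06 0.06 0.005 0 0 0 -0.42; 0.06 0.08 0.002 0 0 0 -0.56; 0.06 0.099 -0.003 0 0 0 -0.7; 0.06 0.118 -0.011 0 0 0 -0.84; 0.06 0.135 -0.021 0 0 0 -0.98",
)

```text
clock: 2.78
eef_pos: [0.5929, 0.012, 0.0561]
tool_rot: [0.866, 0.5, -0.002, -0.003]
ft_force: [-6.7, 4.4, -1.8]
grip_width: 0.0452
grasp_force: 3.7
```

Emit:
step_arm(
  targets="0.06 0.017 -0.012 0 0 0 -0.14; 0.06 0.031 -0.025 0 0 0 -0.28; 0.06 0.045 -0.04 0 0 0 -0.42; 0.06 0.056 -0.057 0 0 0 -0.56; 0.06 0.065 -0.075 0 0 0 -0.7; 0.06 0.072 -0.094 0 0 0 -0.84; 0.06 0.077 -0.113 0 0 0 -0.95; 0.06 0.079 -0.133 0 0 0 -1; 0.06 0.079 -0.133 0 0 0 -1; 0.06 0.079 -0.133 0 0 0 -1",
)

```text
clock: 3.62
eef_pos: [0.6351, -0.0555, 0.0568]
tool_rot: [0.991, 0.134, 0.0, 0.0]
ft_force: [-1.7, 1.4, -0.1]
grip_width: 0.0449
grasp_force: 0.6
```

Run:
```python
from h import *
o=bot.get_obs();print(o["joint_pos"].round(3),o["eef_pos"],o["ft_force"])
for n in("scene","top"):
    im=bot.camera(n)
    for b in blobs(im,*RED): print(n,b[0],b[1],plane(n,b[0],.019)[:2].round(4),plane(n,b[0],.098)[:2].round(4))
```

```text
[-0.087  0.626  0.132  1.076 -0.     2.787] [ 0.63514023 -0.05548011  0.05680553] [-1.65053913  1.42663679 -0.09016225]
scene [267.1 187.8] [265, 180, 6, 17, 76] [ 0.6014 -0.0486] [ 0.6503 -0.0426]
scene [263. 211.] [262, 205, 3, 13, 23] [ 0.6798 -0.0514] [ 0.7234 -0.0451]
```

Emit:
step_arm(
  targets="-0.2 0 0 0 0 0 0; -0.4 0 0 0 0 0 0; -0.53 0 0 0 0 0 0; -0.55 0 0 0 0 0 0; -0.55 0 0 0 0 0 0; -0.55 0 0 0 0 0 0; -0.55 0 0 0 0 0 0",
)

```text
clock: 4.3
eef_pos: [0.6355, -0.0522, 0.0571]
tool_rot: [0.991, 0.135, 0.001, -0.001]
ft_force: [-3.5, 6.5, 4.8]
grip_width: 0.0192
grasp_force: 3.3
```

```bash
cat > cam.py <<'E'
from h import *
p=np.array([.5501,-.0596])
for n in("scene","top"):
    im=bot.camera(n)
    for b in blobs(im,*RED):
        z=.069 if n=="scene" else .098
        w=plane(n,b[0],z)[:2];d=w-p;print(n,b[0],b[1],w.round(4),"r",np.hypot(*d).round(4),"cam",(np.arctan2(d[1],d[0])-.0599).round(3))
E
python3 cam.py
```

```text
scene [263.9 187.4] [261, 180, 6, 16, 78] [ 0.632  -0.0539] r 0.0821 cam 0.01
scene [263.1 210.9] [262, 204, 3, 14, 27] [ 0.7071 -0.0472] r 0.1574 cam 0.019
```

Emit:
step_arm(
  targets="-0.55 0 -0.005 0 0 0 0; -0.55 0 -0.005 0 0 0 0; -0.55 0 -0.005 0 0 0 0; -0.2 0 0 0 0 0 0; 0.1 0 0 0 0 0 0; 0.1 0 0 0 0 0 0; 0.1 0 0 0 0 0 0; 0.1 0 0 0.08 0 0 0; 0.1 0 0 0.16 0 0 0; 0.1 0 0 0.2 0 0 0",
)

```text
clock: 5.23
eef_pos: [0.6373, -0.055, 0.1598]
tool_rot: [0.991, 0.134, 0.003, 0.001]
ft_force: [1.3, 0.1, 1.5]
grip_width: 0.0467
grasp_force: 0.0
```

Emit:
step_arm(
  targets="-1 -0.07 0 0.06 0 0 0; -1 -0.14 -0.02 0.06 0 0 0; -1 -0.21 -0.08 0.06 0 0 0; -1 -0.28 -0.14 0.06 0 0 0; -1 -0.35 -0.18 0.06 0 0 0; -1 -0.42 -0.22 0.06 0 0 0; -1 -0.46 -0.23 0.06 0 0 0; -1 -0.46 -0.23 0.06 0 0 0; -1 -0.46 -0.23 0.06 0 0 0; -1 -0.46 -0.23 0.06 0 0 0",
)

```text
clock: 6.07
eef_pos: [0.4063, -0.1698, 0.1858]
tool_rot: [0.991, 0.134, 0.001, 0.0]
ft_force: [1.2, -0.1, -0.3]
grip_width: 0.0002
grasp_force: 0.0
```

```bash
python3 cam.py
python3 - <<'E'
from h import *
o=bot.get_obs();print(o["joint_pos"].round(3),o["eef_pos"],o["tool_rot"].round(3),o["ft_force"])
ims=[bot.camera(n)[110:290,170:370] for n in("scene","top")]
cv2.imwrite("pics/c3.png",cv2.resize(np.hstack(ims),(800,360),interpolation=cv2.INTER_CUBIC)[:,:,::-1])
E
```

```text
scene [262.9 187.6] [260, 180, 6, 17, 80] [ 0.633  -0.0566] r 0.0829 cam -0.023
scene [263.1 210.9] [262, 204, 3, 14, 27] [ 0.7071 -0.0472] r 0.1574 cam 0.019
top [258.4 179.6] [256, 165, 7, 26, 100] [ 0.6454 -0.0531] r 0.0955 cam 0.009
[-0.394  0.15  -0.231  1.189  0.     2.477] [ 0.40671336 -0.16929716  0.18544655] [0.991 0.135 0.    0.   ] [ 0.54959242 -0.32170752  1.01884944]
```

View pics/c3.png

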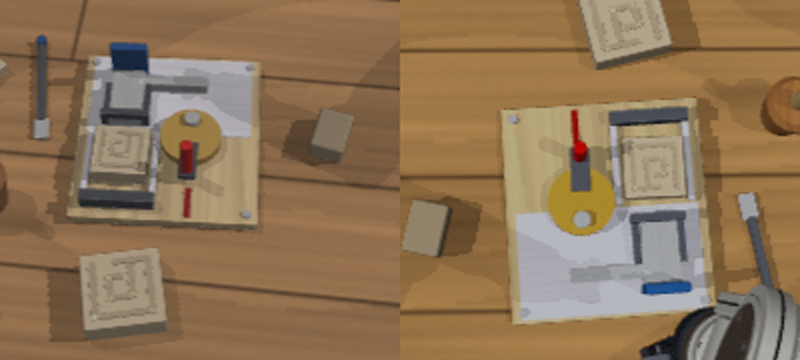

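The handle now lies in line with the red mark in both views (handle near scene px (263,188), top px (260,185)), and the slide is still back. Lowering behind the blue plate.

Emit:
step_arm(
  targets="-1 0 0.002 -0.07 0 0 -0.12; -1 0 0.002 -0.14 0 0 -0.26; -1 0 0.002 -0.21 0 0 -0.26; -1 0 0.002 -0.26 0 0 -0.26; -1 0 0.002 -0.26 0 0 -0.26; -1 0 0.002 -0.26 0 0 -0.26",
)

```text
clock: 6.77
eef_pos: [0.4048, -0.1675, 0.0543]
tool_rot: [0.999, 0.033, -0.002, -0.001]
ft_force: [0.5, -0.5, 0.0]
grip_width: -0.0001
grasp_force: 0.0
```

Run:
```python
from h import *
p=np.array([.5501,-.0596])
for a in(-.1,0,.1):
    w=np.r_[p+.085*np.array([np.cos(a+.06),np.sin(a+.06)]),.102];print(a,proj("top",w).round(1),proj("scene",np.r_[w[:2],.069]).round(1))
im=bot.camera("top");m=cv2.inRange(cv2.cvtColor(im,cv2.COLOR_RGB2HSV),*RED)[160:195,250:270]
for r in range(35):
    x=np.flatnonzero(m[r]);print(r+160,x.min()+250 if len(x) else '',x.max()+250 if len(x) else '',end='; ')
print(bot.get_obs()["eef_pos"],blobs(im,*BLUE))
```

```text
-0.1 [262.4 183.3] [260.5 188. ]
0 [259.  183.4] [263.5 188.3]
0.1 [255.7 183.8] [266.6 188.3]
160  ; 161  ; 162  ; 163  ; 164  ; 165 256 257; 166 256 258; 167 256 258; 168 256 258; 169 256 258; 170 256 258; 171 256 258; 172 256 258; 173 256 258; 174 256 258; 175 256 258; 176 256 258; 177 257 258; 178 257 258; 179 257 258; 180 257 259; 181 257 261; 182 257 262; 183 257 262; 184 257 263; 185 257 262; 186 257 262; 187 258 262; 188 258 261; 189 259 259; 190 258 260; 191  ; 192  ; 193  ; 194  ; [ 0.40628243 -0.16823921  0.05575118] [(array([303. , 253.5]), [292, 251, 23, 6, 114])]
```

Emit:
step_arm(
  targets="-1 0.03 0.002 0 0 0 0; -1 0.055 0.003 0 0 0 0; -1 0.065 0.004 0 0 0 0; -1 0.075 0.004 0 0 0 0; -1 0.085 0.005 0 0 0 0; -1 0.095 0.006 0 0 0 0; -1 0.105 0.006 0 0 0 0; -1 0.115 0.007 0 0 0 0; -1 0.125 0.007 0 0 0 0; -1 0.135 0.008 0 0 0 0",
)

```text
clock: 7.65
eef_pos: [0.4722, -0.1644, 0.0552]
tool_rot: [0.999, 0.032, -0.001, 0.0]
ft_force: [-5.8, -2.4, 4.8]
grip_width: -0.0
grasp_force: 2.8
```

Emit:
step_arm(
  targets="-1 0.005 0 0 0 0 0; -1 0.01 0.001 0 0 0 0; -1 0.014 0.001 0 0 0 0; -1 0.018 0.001 0 0 0 0; -1 0.018 0.001 0 0 0 0",
)

```text
clock: 8.07
eef_pos: [0.4816, -0.1638, 0.0551]
tool_rot: [0.999, 0.032, -0.001, -0.0]
ft_force: [-4.5, -1.6, 2.1]
grip_width: 0.0
grasp_force: 2.3
```

Emit:
step_arm(
  targets="-1 0.004 0 0 0 0 0; -1 0.008 0 0 0 0 0; -1 0.012 0.001 0 0 0 0; -1 0.012 0.001 0 0 0 0",
)

```text
clock: 8.4
eef_pos: [0.4837, -0.1637, 0.0549]
tool_rot: [0.999, 0.032, -0.004, 0.0]
ft_force: [-14.1, -2.7, 8.5]
grip_width: -0.0002
grasp_force: 7.0
```

Emit:
step_arm(
  targets="-1 0.005 0 0 0 0 0; -1 0.01 0 0 0 0 0; -1 0.01 0 0 0 0 0; -1 0.01 0 0 0 0 0",
)

```text
clock: 8.73
eef_pos: [0.4835, -0.1636, 0.0543]
tool_rot: [0.999, 0.031, -0.009, 0.0]
ft_force: [-25.4, -2.9, 17.5]
grip_width: -0.0
grasp_force: 12.6
```

Run:
```python
from h import *
print(bot.get_obs()["eef_pos"])
ims=[bot.camera(n)[110:290,170:370] for n in("scene","top")]
cv2.imwrite("pics/c4.png",cv2.resize(np.hstack(ims),(800,360),interpolation=cv2.INTER_CUBIC)[:,:,::-1])
```

```text
[ 0.48352314 -0.16361722  0.05429151]
```

View pics/c4.png

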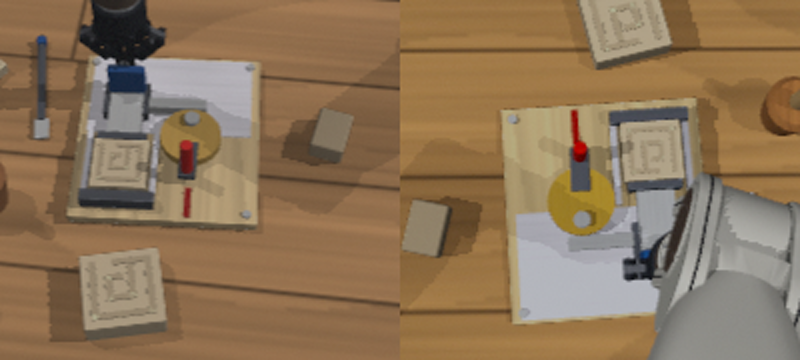

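The tile now sits against the stop (top crop (652,120)), the jaw is behind it, and the handle still points at the mark. The arm is at the hard stop: force rises to 25 N with no further motion. Backing off and lifting.

Emit:
step_arm(
  targets="-1 -0.02 0 0 0 0 0; -1 -0.05 -0.003 0 0 0 0; -1 -0.1 -0.006 0 0 0 0; -1 -0.14 -0.008 0 0 0 0; -1 -0.16 -0.01 0.06 0 0 0; -1 -0.16 -0.01 0.14 0 0 0; -1 -0.18 -0.04 0.22 0 0 0; -1 -0.2 -0.1 0.26 0 0 0; -1 -0.2 -0.16 0.26 0 0 0; -1 -0.2 -0.16 0.26 0 0 0",
)

```text
clock: 9.67
eef_pos: [0.3959, -0.2483, 0.1881]
tool_rot: [1.0, 0.03, 0.004, 0.003]
ft_force: [0.8, -0.5, -0.1]
grip_width: -0.0002
grasp_force: 0.0
```

```bash
python3 cam.py
python3 - <<'E'
from h import *
o=bot.get_obs();print(o["eef_pos"],o["ft_force"])
im=bot.camera("top")
y=.0599;R=np.array([[np.cos(y),-np.sin(y)],[np.sin(y),np.cos(y)]])
for b in blobs(im,*BLUE): print(b, (plane("top",b[0],.085)[:2]-[.5537,-.1195])@R)
cv2.imwrite("pics/c5.png",cv2.resize(im[130:290,170:370],(800,640-40),interpolation=cv2.INTER_CUBIC)[:,:,::-1])
E
```

```text
scene [262.9 187.5] [260, 180, 6, 17, 79] [ 0.6326 -0.0566] r 0.0826 cam -0.024
scene [263.1 211. ] [262, 205, 3, 13, 27] [ 0.7074 -0.0472] r 0.1578 cam 0.019
top [258.4 179.5] [256, 165, 7, 26, 99] [ 0.6456 -0.0531] r 0.0958 cam 0.008
[ 0.39389373 -0.24412808  0.18555873] [-0.34809277 -0.69387893 -0.63365093]
(array([301.4, 236.8]), [290, 234, 24, 7, 121]) [-0.0535425  -0.03604947]
```

View pics/c5.png

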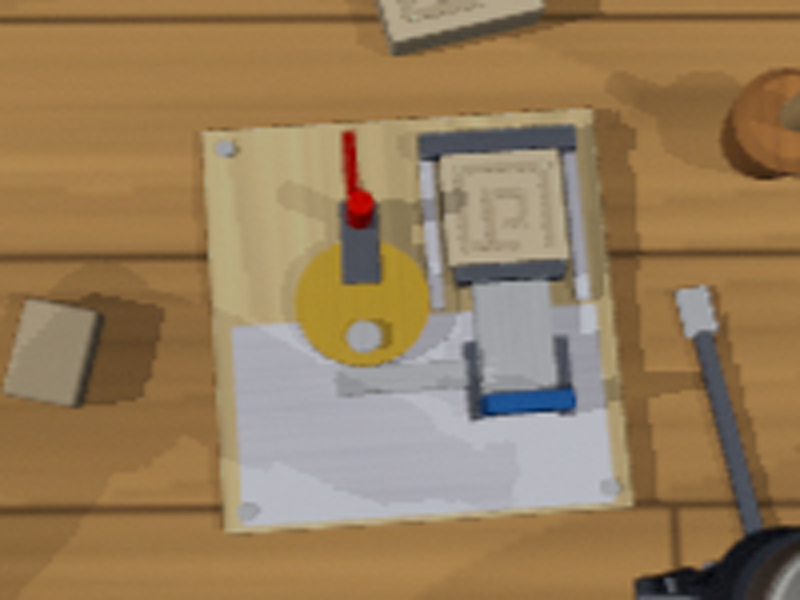

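The tile touches the stop, the plate is at fixture x = -53 mm (fully forward), and the cam is at about -0.02 rad.

```bash
python3 -c "
from workcell import bot
print(bot.job_done())"
```

```text
the job is handed in; nothing more can be done
None
```

The job is handed in: the cam was turned to its low point first, with the handle at the red mark (about -0.02 rad by camera), then the slide was pushed to its hard stop with the tile against the stop; the final picture shows the arm clear of everything.

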